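# Shift the sample-cell shuttle to its blue sprung stop and lock it under preload

## Task

Flip the red-knobbed cam lever right over, away from the robot, to free the white shuttle, slide the shuttle along its rail to the blue stop and press it against the sprung pad until the pad is about half way in (about 9 N), then flip the lever fully back to lock it so that it stays pressed there when you let go. An unlocked shuttle springs back, so hold it against the pad while you lock it, and never ram the pad to its end. Work in under the clear shield without touching the glass cell, do not disturb the loose things standing around, and end with nothing held.

Things in the scene. Friction and masses are not known exactly. Their poses are not given: they have to be found in the camera images.
- base: fixed grey base plate of the cell slide, 320 x 480 x 12 mm; origin on the table under the middle of the main rail, x pointing away from the robot, y along the rails, z up. The plate covers x -130 to 190 mm. Main rail (50 mm wide, top 30 mm over the table) at x = 0, thin second rail at x = 115 mm; shield posts (16 mm square) at x = 92, y = +-215 mm
- shield_edge (a point): the clear shield: a level plastic plate with a yellow front edge, 70 (x) x 460 (y) x 6 mm, over the slide; this point is the middle of its front (robot-side) lower edge, at base x = 32 mm, 220 mm over the table. An upright tool at the freed lever's knob would hit it: come in from the robot's side, tilted about 40 degrees
- cell: clear glass cell, 14 mm square, 45 mm high, not to be touched; origin under its middle. It stands in a black holder (34 x 44 mm, top 70 mm over the table) on the shuttle, at base x = 115 mm, and moves with the shuttle
- shuttle (a joint): position of the white shuttle along the base's y axis, m, 0 in the middle of the rail. Its block over the main rail measures 70 (x) x 90 (y) mm, top 58 mm over the table, with steel ears to 67 mm; an arm reaches to the cell holder. Freed, it slides with about 2 N of drag; clamped, it holds more than 25 N
- shuttle_mid (a point): middle of the shuttle block's top face, over the middle of the main rail
- cam_lever (a joint): angle of the cam lever, rad: 0 locked, leaning 50 degrees from vertical towards the robot's side (base -x); 1.75 free, leaning 50 degrees the other way. It swings in the base's x-z plane. The cam grips the rail below about 0.7 rad, and a force of 5 to 10 N at the knob moves it; it stays where it is left
- lever_pivot (a point): hinge axis of the cam lever, in the middle of the shuttle, 50 mm over the table; the axis runs along the base's y
- lever_knob (a point): centre of the lever's red cross-bar knob, a cylinder 28 mm in diameter and 30 mm long along the base's y, 75 mm from the hinge; moves with the lever. Pinched on its flat ends along y, it can turn in the fingers
- stop_blue: blue stop fixed on the main rail at one end or the other, 56 (x) x 20 (y) mm, 32 mm high; origin on the rail's top under its middle. A sprung rod runs through it along y, with a black rubber pad (18 mm across) at each end. How far the pad nearest the shuttle reaches from the stop's middle is set differently each time, 26 to 46 mm; it can be pushed in 9 mm, taking 2 N per mm
- stop_grey: the same stop in grey at the other end of the rail, not to be used
- vial: bystander: amber glass vial, 24 mm across, 32 mm high, standing on the base plate's front edge; origin under its middle
- standard_weight: bystander: brass weight, 28 mm across, 36 mm high, standing on the base plate's front edge; origin under its middle
- wash_bottle: bystander: white plastic wide-mouth bottle, 84 mm across, 160 mm high; origin under its middle
- blue_cap: bystander: blue screw cap lying on the table, 60 mm across, 21 mm high; origin under its middle
- beaker: bystander: small glass beaker, 56 mm across, 60 mm high; origin under its middle
- spanner: bystander: steel spanner lying on the table, 180 mm long; origin under its middle
- reagent: bystander: amber bottle, 60 mm across, 110 mm high; origin under its middle

How it is judged:
By the outcome, as a careful person would: the job done as asked, in the order asked, and still so for the second after the job is handed in, with the robot touching nothing.
It also fails if it takes over 61 s, if anything falls off the work surface, if the arm or the gripper's body presses on something with over 40 N, if the wrist force passes 120 N, or if a joint passes its speed limit or range.

## Robot

A 6-joint arm with a two-finger parallel gripper is mounted at the origin on the work surface. World frame = base frame: x ahead of the robot, y to its left, z up, the work surface at z = 0. Lengths are in mm, angles in rad, forces in N, time in s.
With the tool pointing down it reaches from about 325 to 850 mm from the base axis. Payload 4.4 kg.
Tool frame: the origin (TCP) lies on the centre line of the jaws, within the pads' length; the fingertips stand 19 mm ahead of it and the grasp point (between the pads) is the TCP; z points along the fingers, y is the line along which they close (so a half turn about z gives the same grasp; the last joint's range is limited). The gripper opens to 94 mm and grips with 3 to 60 N. Pads are 16 mm wide; open, the fingers measure 119 mm over their backs; the gripper's body (75 mm by 177 mm) begins 78 mm behind the grasp point.
Start: joints at [-1.361, 0.207, 1.542, -0, 1.393, -0.15], TCP at [202.976, -537.985, 224.447] pointing down, gripper open.
Joint ranges: [-2.73, 2.73], [-0.86, 2.22], [0.23, 2.46], [-1.11, 4.25], [0.08, 2.63], [-2.82, 2.82]. Speed limits (rad/s): [2.79, 2.79, 3.14, 3.14, 3.14, 3.14].

## Interface

Orientations are given as a unit quaternion [x, y, z, w].
In Python, from workcell import * gives the robot as it stands.
- The arm moves only by the tool servo_tool, never from a script. Its argument "rows" is a list that holds one entry, the list of rows, each a list of 7 numbers: the turn, a rotation vector about the world's x, y, z in rad, then the shift along the world's x, y, z in mm, then the opening, from -1 (shut) to 1 (fully open). In form: [[[rx, ry, rz, dx, dy, dz, claw], ...]]. A call has 1 to 10 rows; each row shifts and turns the commanded pose from where the row before left it; what a row does not reach is not made up. A row lasts 1/8 s, in which the tool goes at most 62.5 mm and 10.7 degrees, less where a joint would pass 70% of its speed; a pose out of reach is approached as far as the arm can. A call is refused whole if a number of a shift passes 62.5 or a number of a turn 0.188, either way. A call with a gripper value outside its range is refused whole. The fingers move at their own pace and stop on an object; "squeeze" is the grip in N (left out, the last holds). Time passes only in rows, so rows that do not move let the fingers close. It gives the time, the measured TCP pose, the force, the opening and the grip force at its end, in the units of the state.
- read_state(): the state, without advancing time (a new reading comes with each control period).
- grab_frame(name): name is "side" or "top"; returns the picture (480x640x3 uint8, red, green, blue); there is no depth.
- camera_model(name): a dict with "vfov" (degrees; the focal length in pixels is half the picture's height over the tangent of half this angle, whatever the lens; pixels are square), "cx", "cy" (the principal point, pixels), "R" (3x3) and "t" (3): a world point X has camera coordinates R X + t. Camera axes: x right, y down, z forward; pixel columns grow to the right and rows downward; lengths in mm; the calibration is good to about 2 mm. A picture is of the moment at which its call begins. camera_model takes no time and is no camera call.
- hand_in(): hands the job in; it is judged then, once.
Trained networks look in the newest picture that a camera, given by its name, has taken for a name from the list of things; names that differ only in an ending like _2 or _b are one class to them, and where a whole thing is asked for, a point or a joint stands for the part that bears it (a point fixed in the world has none). Each returns a list of dicts, best first, with "conf" (0 to 1); they miss things now and then, are a little off and sometimes report something else, mostly with a low value. They report only what shows in the picture. A call takes as long as a camera call.
- search_frame(camera, label): "xyz" ([x, y, z] in mm, in world coordinates, good to about 4 mm: the middle of the surface that is visible of it).
- spot_point(camera, label): "xyz" ([x, y, z] in mm, in world coordinates, good to about 4 mm: a listed point, or the origin of a listed thing).
The state is a dict: "time_s": time; "joint_pos": joint angles; "joint_velocities": joint speeds; "effort": joint torques, N m; "eef_pos": TCP position; "ee_rot": TCP orientation; "wrist_force": force on the tool from outside, world axes, zero at the start; "ft_torque": the same for the moment, N m; "opening": finger opening in mm; "grasp_force": force on a finger pad.
Only numpy, scipy, OpenCV 4.12 (cv2) and the standard library are available. Lean on these libraries where they do the work, as an engineer would, in place of code of your own. Each camera call takes 0.05 s, during which the arm holds its last target. There are 200 camera calls.

## Working session

There is one attempt and no reset: what is moved stays moved. The work goes in short steps, Python scripts to look and compute and a tool call to move; the robot and the scene stay as the last step left them, time stands still between calls to the robot, and variables do not carry over. Pictures are saved under pics/ and viewed, at most 10 in all, crops included, and the job is handed in when it is done.

Besides the shell and the picture viewer there is one more tool, called after ">>>" by a JSON object that holds its "op" and its "data", one argument or row to a line. servo_tool: Moves the arm, as the interface text tells. Its arguments: {"type":"object","properties":{"rows":{"type":"array","items":{"type":"array","items":{"type":"array","items":{"type":"number"}}}},"squeeze":{"type":"number"}},"required":["rows"]}

```bash
mkdir -p pics; ls
cat > h.py <<'E'
from workcell import *
import numpy as np, cv2
def snap(c,n):
    f=grab_frame(c); cv2.imwrite(f'pics/{n}.png',cv2.cvtColor(np.asarray(f),cv2.COLOR_RGB2BGR)); return f
def proj(c,X):
    m=camera_model(c); p=np.array(m['R'])@np.array(X,float)+np.array(m['t']); f=240/np.tan(np.radians(m['vfov'])/2)
    return np.array([m['cx']+f*p[0]/p[2], m['cy']+f*p[1]/p[2]])
def ray(c,uv):
    m=camera_model(c); f=240/np.tan(np.radians(m['vfov'])/2); R=np.array(m['R'])
    d=R.T@np.array([(uv[0]-m['cx'])/f,(uv[1]-m['cy'])/f,1]); return -R.T@np.array(m['t']), d/np.linalg.norm(d)
def onz(c,uv,z):
    o,d=ray(c,uv); return o+d*(z-o[2])/d[2]
def tri(c1,u1,c2,u2):
    o1,d1=ray(c1,u1);o2,d2=ray(c2,u2)
    A=np.stack([d1,-d2],1); s=np.linalg.lstsq(A,o2-o1,rcond=None)[0]
    a=o1+d1*s[0];b=o2+d2*s[1]; return (a+b)/2,np.linalg.norm(a-b)
E
python3 - <<'E'
from h import *
snap('side','s0');snap('top','t0')
for l in ['base','shield_edge','cell','shuttle_mid','lever_pivot','lever_knob','stop_blue','stop_grey','vial','standard_weight','wash_bottle','blue_cap','beaker','spanner','reagent']:
    for c in ['side','top']:
        r=spot_point(c,l)[:2]
        print(l,c,[(np.round(x['xyz'],0).tolist(),round(x['conf'],2)) for x in r])
print({k:np.round(v,3) for k,v in read_state().items()})
for c in ['side','top']:print(camera_model(c))
E
```

```text
pics
base side [([561.0, 48.0, -1.0], 0.89)]
base top [([338.0, 387.0, 0.0], 0.45)]
shield_edge side [([587.0, 39.0, 230.0], 0.87), ([482.0, 242.0, 12.0], 0.43)]
shield_edge top [([588.0, 39.0, 220.0], 0.78)]
cell side [([668.0, 3.0, 67.0], 0.56)]
cell top []
shuttle_mid side [([559.0, 26.0, 60.0], 0.84)]
shuttle_mid top [([551.0, 23.0, 62.0], 0.94)]
lever_pivot side []
lever_pivot top [([553.0, 28.0, 51.0], 0.9), ([582.0, -461.0, -2.0], 0.4)]
lever_knob side []
lever_knob top [([501.0, 32.0, 102.0], 0.49)]
stop_blue side [([583.0, 200.0, 29.0], 0.65)]
stop_blue top [([561.0, 44.0, 2.0], 0.7), ([583.0, 196.0, 29.0], 0.49)]
stop_grey side [([537.0, -95.0, 29.0], 0.61)]
stop_grey top [([532.0, -95.0, 31.0], 0.73), ([560.0, 46.0, 2.0], 0.33)]
vial side [([482.0, 242.0, 11.0], 0.67)]
vial top [([482.0, 242.0, 12.0], 0.48)]
standard_weight side [([420.0, -136.0, 14.0], 0.7)]
standard_weight top [([418.0, -133.0, 12.0], 0.42)]
wash_bottle side [([431.0, 460.0, 2.0], 0.76)]
wash_bottle top [([432.0, 454.0, -1.0], 0.87)]
blue_cap side [([334.0, 382.0, -5.0], 0.74), ([535.0, -96.0, 32.0], 0.7
[... 777 characters left out ...]
0.066,  0.604]), 'ft_torque': array([0.008, 0.03 , 0.008]), 'grasp_force': np.float64(0.0), 'opening': np.float64(94.032)}
{'vfov': 54.08365342675588, 'cx': 319.7995401946158, 'cy': 240.61348142522823, 'R': array([[-0.99702218, -0.07677476,  0.007239  ],
       [-0.04784968,  0.54230013, -0.83882118],
       [ 0.06047459, -0.83666971, -0.54435891]]), 't': array([ 501.63659023,  154.36232966, 1113.64643418])}
{'vfov': 49.14476351908457, 'cx': 311.97781631167817, 'cy': 235.6481406329588, 'R': array([[ 0.02455793, -0.99962524,  0.01209532],
       [-0.98424573, -0.02629563, -0.17483961],
       [ 0.17509214, -0.00761107, -0.98452263]]), 't': array([ -12.11036481,  516.10119925, 1645.59094751])}
```

View pics/s0.png

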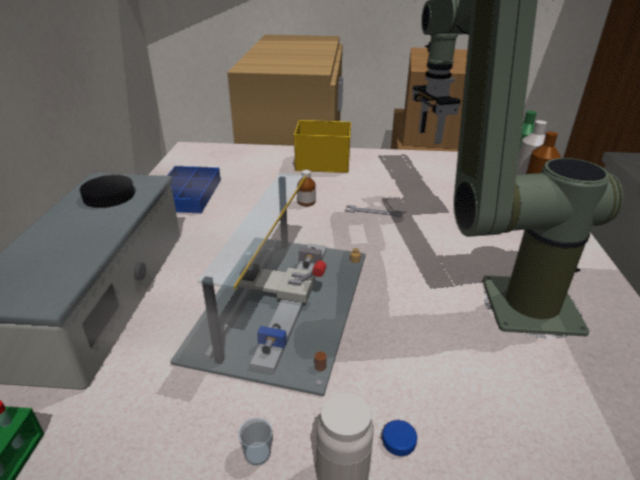

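View pics/t0.png

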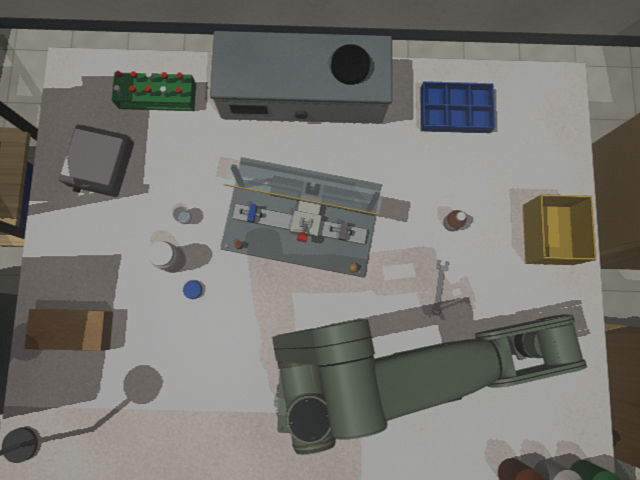

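Side view: slide at about (180–365, 240–385), red knob at (319,268), blue stop at (271,336). Top view: blue stop at (253,213), knob at (303,237), grey stop at (345,230). So the blue stop is at the +y end. I'll enlarge both for a precise measurement.

Run:
```python
from h import *
A=np.array
def acc(c,l,n):
    o=[]
    for _ in range(n):
        grab_frame(c)
        r=spot_point(c,l)
        if r: o.append(r[0]['xyz'])
    return np.round(o,1).tolist()
for c,l in [('side','base'),('side','shuttle_mid'),('top','shuttle_mid'),('top','lever_pivot'),('top','lever_knob'),('side','stop_blue')]: print(c,l,acc(c,l,3))
def blob(c,f,rng,box):
    h=cv2.cvtColor(f,cv2.COLOR_RGB2HSV); m=np.zeros(h.shape[:2],np.uint8)
    for lo,hi in rng: m|=cv2.inRange(h,A(lo),A(hi))
    x0,y0,x1,y1=box; q=np.zeros_like(m); q[y0:y1,x0:x1]=m[y0:y1,x0:x1]
    n,_,s,ce=cv2.connectedComponentsWithStats(q); k=1+np.argmax(s[1:,4]); return ce[k],s[k]
fs=np.ascontiguousarray(grab_frame('side'));ft=np.ascontiguousarray(grab_frame('top'))
red=[((0,150,80),(6,255,255)),((172,150,80),(180,255,255))]; blue=[((105,120,60),(128,255,255))]
ks,ss=blob('side',fs,red,(290,240,350,290)); kt,st=blob('top',ft,red,(280,220,330,260))
print('knob',ks,ss,kt,st,tri('side',ks,'top',kt))
bs,s1=blob('side',fs,blue,(240,310,310,360)); bt,s2=blob('top',ft,blue,(230,190,275,235))
print('blue',bs,s1,bt,s2,tri('side',bs,'top',bt))
cv2.imwrite('pics/ct.png',cv2.cvtColor(cv2.resize(ft[150:280,215:390],None,fx=4.5,fy=4.5,interpolation=cv2.INTER_CUBIC),cv2.COLOR_RGB2BGR))
cv2.imwrite('pics/cs.png',cv2.cvtColor(cv2.resize(fs[235:385,175:370],None,fx=4,fy=4,interpolation=cv2.INTER_CUBIC),cv2.COLOR_RGB2BGR))
```

```text
side base [[561.6, 44.2, -1.8], [559.6, 46.0, -4.3], [560.5, 47.6, -2.0]]
side shuttle_mid [[556.5, 25.9, 64.6], [558.8, 26.3, 61.3], [555.5, 26.0, 58.1]]
top shuttle_mid [[551.5, 26.2, 58.2], [551.7, 26.0, 61.2], [548.9, 24.6, 59.1]]
top lever_pivot [[552.1, 28.4, 51.6], [554.4, 27.3, 49.0], [554.9, 29.2, 49.1]]
top lever_knob [[502.1, 35.4, 102.5], [501.8, 30.8, 99.9], [502.1, 33.0, 99.6]]
side stop_blue [[555.0, 23.4, 58.8], [583.3, 201.1, 30.0], [584.8, 200.7, 26.0]]
knob [318.76691729 268.17293233] [313 261  12  15 133] [301.85483871 236.74193548] [298 233   9   9  62] (array([502.78793944,  32.90265688, 102.24249392]), np.float64(1.8245226960337946))
blue [274.3229572  334.88326848] [259 327  26  20 257] [251.64948454 212.53608247] [248 204   9  18  97] (array([583.38634572, 197.93415122,  50.96140604]), np.float64(4.94750965610669))
```

View pics/ct.png

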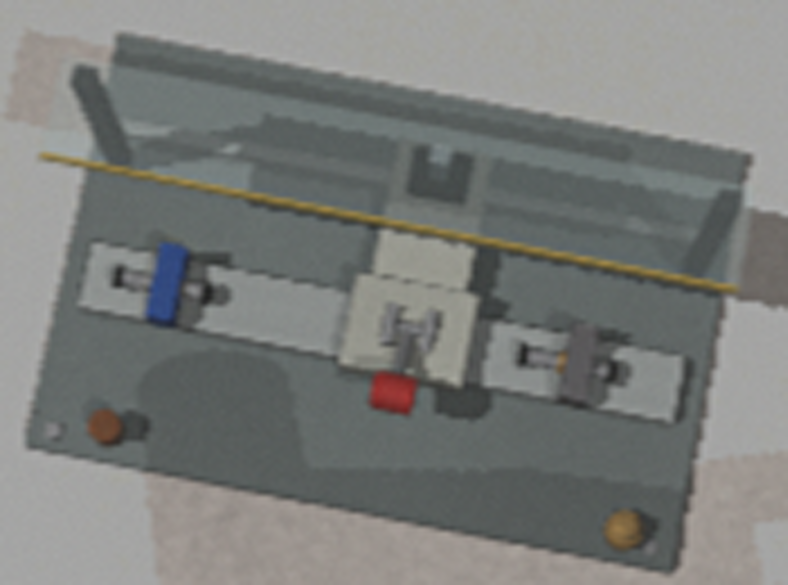

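View pics/cs.png

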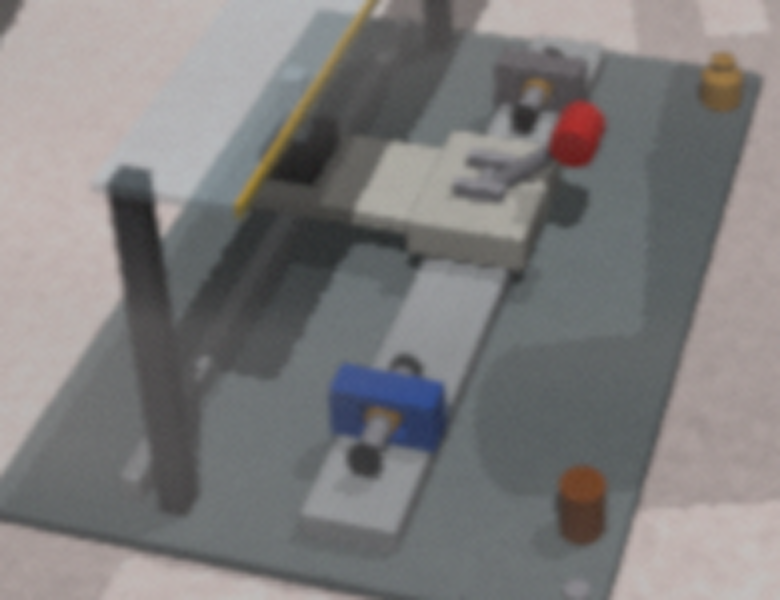

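The top crop shows the knob at full-frame (302,237), the blue stop at (252,213) with its near pad at about (263,215), and the lever between the ears. The side crop agrees: the lever leans towards the robot. Next I work out the yaw and the pre-grasp moves.

```bash
cat >> h.py <<'E'
from scipy.spatial.transform import Rotation as Ro
def target_R(yaw,tilt):
    bx=np.array([np.cos(yaw),np.sin(yaw),0]); by=np.array([-np.sin(yaw),np.cos(yaw),0])
    z=np.sin(tilt)*bx-np.cos(tilt)*np.array([0,0,1.]); y=-by; return Ro.from_matrix(np.stack([np.cross(y,z),y,z],1))
def todo(R,p):
    s=read_state(); c=Ro.from_quat(s['ee_rot'])
    return (R*c.inv()).as_rotvec(), np.array(p)-s['eef_pos']
E
python3 - <<'E'
from h import *
cr=lambda u,v:(215+u/4.5,150+v/4.5)
a=onz('top',cr(40,155),220);b=onz('top',cr(737,290),220);d=a-b
print('edge',a,b,np.linalg.norm(d),np.degrees(np.arctan2(-d[0],d[1])),(a+b)/2)
a=onz('top',cr(28,445),12);b=onz('top',cr(675,570),12);d=a-b
print('front',np.linalg.norm(d),np.degrees(np.arctan2(-d[0],d[1])))
a=onz('top',cr(120,35),12);b=onz('top',cr(748,155),12);d=a-b
print('back',np.linalg.norm(d),np.degrees(np.arctan2(-d[0],d[1])))
yaw=np.radians(-9.7)
for t in (0,43):
    R=target_R(yaw,np.radians(t)); print(R.as_quat(),R.as_matrix().round(3).tolist(),todo(R,[450,40,190]))
R0=target_R(yaw,0);R1=target_R(yaw,np.radians(43));print((R1*R0.inv()).as_rotvec())
E
```

```text
edge [630.60500042 264.15584117 220.        ] [ 553.05243594 -190.3136658   220.        ] 461.0389712643931 -9.68391213055875 [591.82871818  36.92108768 220.        ]
front 477.10895979594244 -9.503314537173852
back 477.7908247004504 -9.60865831807863
[ 0.99641946 -0.08454742  0.          0.        ] [[0.986, -0.168, 0.0], [-0.168, -0.986, -0.0], [0.0, 0.0, -1.0]] (array([-4.64706296e-07, -2.60589067e-06, -5.30102726e-01]), array([247.03075545, 577.99582751, -34.44526471]))
[ 0.92708617 -0.0786644   0.36518895  0.03098673] [[0.721, -0.168, 0.672], [-0.123, -0.986, -0.115], [0.682, 0.0, -0.731]] (array([ 0.07256688, -0.75553308, -0.50475617]), array([247.03075545, 577.99582751, -34.44526471]))
[-1.26449860e-01 -7.39762152e-01 -2.84178118e-17]
```

>>> {"op": "servo_tool", "data": {
  "rows": [
    [[0,0,-0.053,20,58,0,1],[0,0,-0.053,20,58,0,1],[0,0,-0.053,20,58,0,1],[0,0,-0.053,20,58,0,1],[0,0,-0.053,20,58,0,1],[0,0,-0.053,20,58,0,1],[0,0,-0.053,20,58,0,1],[0,0,-0.053,20,58,0,1],[0,0,-0.053,20,58,0,1],[0,0,-0.053,20,58,0,1]]
  ]
}}

```text
time_s: 4.75
eef_pos: [403.6, 44.0, 225.1]
ee_rot: [0.996, -0.085, 0.001, 0.0]
wrist_force: [1.2, -0.2, 0.4]
opening: 94.1
grasp_force: 0.0
```

>>> {"op": "servo_tool", "data": {
  "rows": [
    [[-0.021,-0.123,0,5,0,-5,1],[-0.021,-0.123,0,5,0,-5,1],[-0.021,-0.123,0,5,0,-5,1],[-0.021,-0.123,0,5,0,-5,1],[-0.021,-0.123,0,5,0,-5,1],[-0.021,-0.123,0,5,0,-5,1],[0,0,0,0,0,0,1],[0,0,0,0,0,0,1]]
  ]
}}

```text
time_s: 5.75
eef_pos: [433.9, 41.9, 195.9]
ee_rot: [0.927, -0.079, 0.365, 0.031]
wrist_force: [1.1, -0.3, 0.5]
opening: 93.9
grasp_force: 0.0
```

Run:
```python
from h import *
s=read_state();print(s['time_s'],s['joint_pos'],s['wrist_force'])
K=np.array([502.5,33,101]);R=target_R(np.radians(-9.6),np.radians(43));z=R.as_matrix()[:,2]
print(todo(R,K-z*70),todo(R,K-z*1))
```

```text
5.75 [-0.033756   -0.53821606  2.4170135  -0.18413428  0.52516084  1.83022547] [ 1.11609837 -0.33535076  0.46727504]
(array([-0.00046029, -0.00086142,  0.00167914]), array([ 21.48983631,  -0.98236795, -43.74122763])) (array([-0.00046029, -0.00086142,  0.00167914]), array([ 67.88872625,  -8.83015276, -94.20463304]))
```

>>> {"op": "servo_tool", "data": {
  "rows": [
    [[0,0,0,7,0,-14,1],[0,0,0,7,0,-15,1],[0,0,0,7,-1,-15,1],[0,0,0,12,-2,-13,1],[0,0,0,12,-2,-13,1],[0,0,0,12,-2,-12,1],[0,0,0,11,-2,-12,1],[0,0,0,0,0,0,1]]
  ]
}}

```text
time_s: 6.75
eef_pos: [503.1, 32.2, 100.9]
ee_rot: [0.927, -0.079, 0.364, 0.031]
wrist_force: [-0.2, -0.6, -0.6]
opening: 93.9
grasp_force: 0.0
```

Run:
```python
from h import *
s=read_state();print(s['time_s'],s['joint_pos'],s['wrist_force'])
fs=snap('side','s1');ft=snap('top','t1')
a=cv2.resize(np.asarray(fs)[210:330,230:390],None,fx=3,fy=3,interpolation=cv2.INTER_CUBIC)
cv2.imwrite('pics/c1.png',cv2.cvtColor(np.hstack([cv2.resize(a,(400,300)),cv2.resize(np.asarray(ft)[190:280,240:360],(400,300),interpolation=cv2.INTER_CUBIC)]),cv2.COLOR_RGB2BGR))
print(proj('side',[502.5,33,101]),proj('top',[502.5,33,101]))
```

```text
6.75 [-0.05840449 -0.07255865  2.35975098 -0.61477879  0.13312299  2.26285049] [-0.20191249 -0.58149989 -0.61669556]
[319.2815049  268.73827792] [301.84711199 236.60902977]
```

View pics/c1.png

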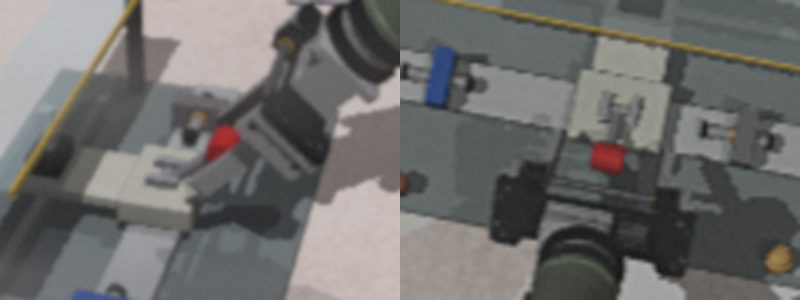

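The crops show the fingers straddling the red knob, level with it in both views. Closing gently.

>>> {"op": "servo_tool", "data": {
  "rows": [
    [[0,0,0,0,0,0,-0.2],[0,0,0,0,0,0,-0.3],[0,0,0,0,0,0,-0.6],[0,0,0,0,0,0,-1],[0,0,0,0,0,0,-1],[0,0,0,0,0,0,-1],[0,0,0,0,0,0,-1]]
  ],
  "squeeze": 20
}}

```text
time_s: 7.72
eef_pos: [501.2, 34.0, 100.5]
ee_rot: [0.927, -0.078, 0.365, 0.03]
wrist_force: [-0.2, 4.6, -1.0]
opening: 29.7
grasp_force: 20.0
```

>>> {"op": "servo_tool", "data": {
  "rows": [
    [[0,0,0,4.3,-0.3,4.8,-1],[0,0,0,4.8,-0.3,4.5,-1],[0,0,0,5.1,-0.9,4,-1],[0,0,0,5.5,-0.9,3.5,-1],[0,0,0,5.7,-1,3,-1],[0,0,0,6,-1,2.5,-1],[0,0,0,6.1,-1,2,-1],[0,0,0,6.3,-1.1,1.4,-1],[0,0,0,6.4,-1.1,0.9,-1],[0,0,0,6.4,-1.1,0.3,-1]]
  ],
  "squeeze": 30
}}

```text
time_s: 8.98
eef_pos: [555.2, 24.3, 125.0]
ee_rot: [0.928, -0.079, 0.362, 0.031]
wrist_force: [-6.0, 1.2, 2.7]
opening: 30.2
grasp_force: 30.0
```

>>> {"op": "servo_tool", "data": {
  "rows": [
    [[0,0,0,6.4,-1.1,-0.3,-1],[0,0,0,6.4,-1.1,-0.9,-1],[0,0,0,6.3,-1.1,-1.4,-1],[0,0,0,6.1,-1,-2,-1],[0,0,0,6,-1,-2.5,-1],[0,0,0,5.7,-1,-3,-1],[0,0,0,5.5,-0.9,-3.5,-1],[0,0,0,5.1,-0.9,-4,-1],[0,0,0,4.8,-0.8,-4.5,-1],[0,0,0,4.3,-0.7,-4.8,-1]]
  ]
}}

```text
time_s: 10.22
eef_pos: [617.3, 14.3, 103.6]
ee_rot: [0.926, -0.079, 0.368, 0.031]
wrist_force: [-0.8, -2.5, 8.5]
opening: 29.8
grasp_force: 30.0
```

Run:
```python
from h import *
s=read_state();print(s['time_s'],s['joint_pos'].round(3),s['wrist_force'],s['eef_pos'])
ft=snap('top','t2');fs=snap('side','s2')
cv2.imwrite('pics/c2.png',cv2.cvtColor(np.hstack([cv2.resize(np.asarray(fs)[210:330,220:380],(400,300),interpolation=cv2.INTER_CUBIC),cv2.resize(np.asarray(ft)[170:260,240:360],(400,300),interpolation=cv2.INTER_CUBIC)]),cv2.COLOR_RGB2BGR))
```

```text
10.225 [-0.088  0.157  2.113 -0.437  0.13   2.064] [-0.81943018 -2.46622702  8.50856715] [617.27405781  14.30756436 103.64330997]
```

View pics/c2.png

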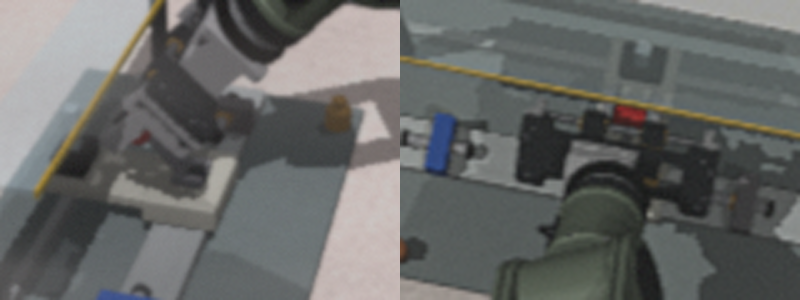

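The lever is over: the knob is at (630,115) in the right crop, past the pivot and just under the shield edge, and the gripper is clear of it. Next: seat the lever fully, take the tilt back to about 38°, and settle.

>>> {"op": "servo_tool", "data": {
  "rows": [
    [[0.007,0.043,0,1.5,0,-2,-1],[0.007,0.043,0,1,0,-2,-1],[0,0,0,0,0,0,-1],[0,0,0,0,0,0,-1]]
  ]
}}

```text
time_s: 10.82
eef_pos: [620.0, 14.5, 99.4]
ee_rot: [0.941, -0.08, 0.328, 0.028]
wrist_force: [6.8, -0.7, 1.7]
opening: 29.9
grasp_force: 30.0
```

>>> {"op": "servo_tool", "data": {
  "rows": [
    [[0,0,0,-1,3,0,-1],[0,0,0,1,6,0,-1],[0,0,0,1.2,7,0,-1],[0,0,0,1.2,7,0,-1],[0,0,0,1.2,7,0,-1],[0,0,0,1.2,7,0,-1],[0,0,0,1.2,7,0,-1],[0,0,0,1.2,7,0,-1],[0,0,0,1.2,7,0,-1],[0,0,0,0.8,5,0,-1]]
  ]
}}

```text
time_s: 12.08
eef_pos: [629.9, 77.8, 100.1]
ee_rot: [0.941, -0.079, 0.328, 0.027]
wrist_force: [8.7, -3.9, 2.0]
opening: 29.6
grasp_force: 30.0
```

>>> {"op": "servo_tool", "data": {
  "rows": [
    [[0,0,0,0.3,2,0,-1],[0,0,0,0.3,2,0,-1],[0,0,0,0,0,0,-1]]
  ]
}}

```text
time_s: 12.45
eef_pos: [630.6, 81.9, 100.1]
ee_rot: [0.941, -0.079, 0.328, 0.027]
wrist_force: [9.5, -2.5, 0.4]
opening: 29.8
grasp_force: 30.0
```

Run:
```python
from h import *
s=read_state();print(s['time_s'],s['joint_pos'].round(3),s['wrist_force'],s['eef_pos'],(0.167*s['eef_pos'][0]+.986*s['eef_pos'][1]))
for c in('side','top'):
    snap(c,c+'3')
    for l in ('shuttle_mid','cell','stop_blue'):
        print(c,l,[(np.round(x['xyz']).tolist(),round(x['conf'],2)) for x in spot_point(c,l)[:2]])
```

```text
12.45 [ 0.066  0.212  2.001 -0.494  0.305  2.231] [ 9.51732369 -2.5048961   0.36913498] [630.58752739  81.86031722 100.12923143] 186.0223898513023
side shuttle_mid [([568.0, 93.0, 58.0], 0.71)]
side cell [([676.0, 72.0, 69.0], 0.6)]
side stop_blue [([590.0, 199.0, 29.0], 0.91)]
top shuttle_mid [([566.0, 92.0, 60.0], 0.65)]
top cell [([418.0, -132.0, 14.0], 0.6)]
top stop_blue [([563.0, 92.0, 59.0], 0.53), ([584.0, 199.0, 30.0], 0.51)]
```

>>> {"op": "servo_tool", "data": {
  "rows": [
    [[0,0,0,1,3,0,-1],[0,0,0,1,3,0,-1],[0,0,0,1,3,0,-1],[0,0,0,0.5,2.5,0,-1],[0,0,0,0,0,0,-1]]
  ]
}}

```text
time_s: 13.48
eef_pos: [633.1, 93.5, 99.6]
ee_rot: [0.941, -0.079, 0.327, 0.027]
wrist_force: [4.1, -1.5, 5.2]
opening: 29.6
grasp_force: 30.0
```

>>> {"op": "servo_tool", "data": {
  "rows": [
    [[0,0,0,0.3,1.5,0,-1],[0,0,0,0.3,1.5,0,-1]]
  ]
}}

```text
time_s: 13.72
eef_pos: [633.5, 96.2, 99.6]
ee_rot: [0.941, -0.079, 0.327, 0.027]
wrist_force: [4.3, -3.4, 5.1]
opening: 29.4
grasp_force: 30.0
```

>>> {"op": "servo_tool", "data": {
  "rows": [
    [[0,0,0,0.3,1.5,0,-1],[0,0,0,0.3,1.5,0,-1]]
  ]
}}

```text
time_s: 13.98
eef_pos: [634.1, 99.1, 99.5]
ee_rot: [0.941, -0.079, 0.327, 0.027]
wrist_force: [4.9, -3.1, 4.9]
opening: 29.5
grasp_force: 30.0
```

>>> {"op": "servo_tool", "data": {
  "rows": [
    [[0,0,0,0.3,1.5,0,-1],[0,0,0,0.3,1.5,0,-1]]
  ]
}}

```text
time_s: 14.22
eef_pos: [634.7, 102.2, 99.5]
ee_rot: [0.941, -0.079, 0.327, 0.027]
wrist_force: [3.9, -3.0, 5.6]
opening: 29.8
grasp_force: 30.0
```

>>> {"op": "servo_tool", "data": {
  "rows": [
    [[0,0,0,0.25,1.5,0,-1],[0,0,0,0.25,1.5,0,-1]]
  ]
}}

```text
time_s: 14.48
eef_pos: [635.2, 105.2, 99.5]
ee_rot: [0.941, -0.079, 0.327, 0.027]
wrist_force: [4.1, -2.8, 4.7]
opening: 29.9
grasp_force: 30.0
```

>>> {"op": "servo_tool", "data": {
  "rows": [
    [[0,0,0,0.25,1.5,0,-1]]
  ]
}}

```text
time_s: 14.6
eef_pos: [635.4, 106.7, 99.5]
ee_rot: [0.941, -0.079, 0.327, 0.027]
wrist_force: [4.1, -4.2, 5.0]
opening: 29.9
grasp_force: 30.0
```

>>> {"op": "servo_tool", "data": {
  "rows": [
    [[0,0,0,0.25,1.5,0,-1]]
  ]
}}

```text
time_s: 14.72
eef_pos: [635.7, 108.2, 99.5]
ee_rot: [0.941, -0.079, 0.327, 0.027]
wrist_force: [4.7, -2.3, 5.5]
opening: 30.0
grasp_force: 30.0
```

>>> {"op": "servo_tool", "data": {
  "rows": [
    [[0,0,0,0.25,1.5,0,-1]]
  ]
}}

```text
time_s: 14.85
eef_pos: [635.9, 109.7, 99.5]
ee_rot: [0.941, -0.079, 0.327, 0.027]
wrist_force: [5.3, -2.8, 5.8]
opening: 29.7
grasp_force: 30.0
```

>>> {"op": "servo_tool", "data": {
  "rows": [
    [[0,0,0,0.25,1.5,0,-1]]
  ]
}}

```text
time_s: 14.98
eef_pos: [636.2, 111.2, 99.6]
ee_rot: [0.941, -0.079, 0.327, 0.027]
wrist_force: [4.5, -2.9, 4.3]
opening: 29.8
grasp_force: 30.0
```

>>> {"op": "servo_tool", "data": {
  "rows": [
    [[0,0,0,0.25,1.5,0,-1]]
  ]
}}

```text
time_s: 15.1
eef_pos: [636.4, 112.6, 99.5]
ee_rot: [0.941, -0.079, 0.327, 0.027]
wrist_force: [4.9, -2.0, 6.0]
opening: 29.7
grasp_force: 30.0
```

>>> {"op": "servo_tool", "data": {
  "rows": [
    [[0,0,0,0.2,1,0,-1]]
  ]
}}

```text
time_s: 15.22
eef_pos: [636.6, 113.4, 99.5]
ee_rot: [0.941, -0.079, 0.327, 0.028]
wrist_force: [4.0, -4.5, 6.2]
opening: 29.6
grasp_force: 30.0
```

>>> {"op": "servo_tool", "data": {
  "rows": [
    [[0,0,0,0.2,1,0,-1]]
  ]
}}

```text
time_s: 15.35
eef_pos: [636.7, 114.1, 99.5]
ee_rot: [0.941, -0.079, 0.327, 0.028]
wrist_force: [3.8, -5.3, 6.4]
opening: 29.5
grasp_force: 30.0
```

>>> {"op": "servo_tool", "data": {
  "rows": [
    [[0,0,0,0.2,1,0,-1]]
  ]
}}

```text
time_s: 15.48
eef_pos: [636.8, 114.8, 99.4]
ee_rot: [0.941, -0.08, 0.326, 0.028]
wrist_force: [3.9, -7.3, 6.1]
opening: 29.9
grasp_force: 30.0
```

>>> {"op": "servo_tool", "data": {
  "rows": [
    [[0,0,0,0.2,1,0,-1]]
  ]
}}

```text
time_s: 15.6
eef_pos: [637.0, 115.4, 99.4]
ee_rot: [0.941, -0.08, 0.326, 0.028]
wrist_force: [5.0, -9.1, 6.5]
opening: 29.5
grasp_force: 30.0
```

>>> {"op": "servo_tool", "data": {
  "rows": [
    [[0,0,0,0.2,1,0,-1],[0,0,0,0.2,1,0,-1],[0,0,0,0,0,0,-1]]
  ]
}}

```text
time_s: 15.98
eef_pos: [637.3, 116.8, 99.3]
ee_rot: [0.942, -0.08, 0.326, 0.029]
wrist_force: [2.8, -9.5, 7.3]
opening: 29.6
grasp_force: 30.0
```

>>> {"op": "servo_tool", "data": {
  "rows": [
    [[0,0,0,0,0,0,-1]]
  ]
}}

```text
time_s: 16.1
eef_pos: [637.2, 116.8, 99.3]
ee_rot: [0.942, -0.08, 0.326, 0.029]
wrist_force: [4.3, -9.6, 6.8]
opening: 30.1
grasp_force: 30.0
```

Run:
```python
from h import *
s=read_state();print(s['time_s'],s['joint_pos'].round(3),s['wrist_force'],s['eef_pos'])
by=np.array([.167,.986,0]);bx=np.array([.986,-.167,0]);print(s['wrist_force']@by,s['eef_pos']@by,s['eef_pos']@bx)
```

```text
16.1 [ 0.144  0.245  1.958 -0.593  0.353  2.383] [ 4.34925023 -9.62902967  6.76146198] [637.24125578 116.75903414  99.33397228]
-8.767898466142826 221.54369737511112 608.8211194959123
```

>>> {"op": "servo_tool", "data": {
  "rows": [
    [[0.002,0.014,0,-4.3,1,4.8,-1],[0.002,0.014,0,-4.8,0.8,4.5,-1],[0.002,0.014,0,-5.1,0.9,4,-1],[0.002,0.014,0,-5.5,0.9,3.5,-1],[0.002,0.014,0,-5.7,1,3,-1]]
  ]
}}

```text
time_s: 16.73
eef_pos: [607.6, 121.4, 114.2]
ee_rot: [0.954, -0.081, 0.288, 0.027]
wrist_force: [3.3, -5.2, -4.6]
opening: 29.7
grasp_force: 30.0
```

```bash
cat > st.py <<'E'
from h import *
s=read_state();print(s['time_s'],s['joint_pos'].round(3),s['wrist_force'].round(1),s['eef_pos'].round(1))
by=np.array([.167,.986,0]);bx=np.array([.986,-.167,0]);print(s['wrist_force']@by,s['eef_pos']@by,s['eef_pos']@bx)
E
python3 st.py
```

```text
16.725 [ 0.152  0.175  1.963 -0.404  0.475  2.203] [ 3.3 -5.2 -4.6] [607.6 121.4 114.2]
-4.585491207526554 221.19043616258747 578.7750668375645
```

>>> {"op": "servo_tool", "data": {
  "rows": [
    [[0.002,0.014,0,-5.8,1.5,2.5,-1],[0.002,0.014,0,-6,1.5,2,-1],[0.002,0.014,0,-6.3,1.1,1.4,-1],[0,0,0,-6.4,1.1,0.9,-1],[0,0,0,0,0,0,-1]]
  ]
}}

```text
time_s: 17.35
eef_pos: [581.9, 125.9, 120.0]
ee_rot: [0.96, -0.081, 0.267, 0.027]
wrist_force: [1.9, -8.1, -3.2]
opening: 29.6
grasp_force: 30.0
```

```bash
python3 st.py
```

```text
17.35 [ 0.164  0.127  1.983 -0.35   0.543  2.159] [ 1.9 -8.1 -3.2] [581.9 125.9 120. ]
-7.629105577144952 221.35680156166896 552.7068410654584
```

>>> {"op": "servo_tool", "data": {
  "rows": [
    [[0,0,0,0.1,0.8,0,-1],[0,0,0,0,0,0,-1]]
  ]
}}

```text
time_s: 17.6
eef_pos: [582.0, 126.4, 120.0]
ee_rot: [0.96, -0.081, 0.266, 0.028]
wrist_force: [0.2, -8.9, -1.5]
opening: 30.2
grasp_force: 30.0
```

```bash
python3 st.py
```

```text
17.6 [ 0.166  0.128  1.982 -0.352  0.544  2.162] [ 0.2 -8.9 -1.5] [582.  126.4 120. ]
-8.762250898670311 221.79336007400178 552.7445464653824
```

>>> {"op": "servo_tool", "data": {
  "rows": [
    [[0,0,0,-6.4,1.1,-0.3,-1],[0,0,0,-6.4,1.1,-0.9,-1],[0,0,0,-6.3,1.1,-1.4,-1],[0,0,0,-6.1,1,-2,-1],[0,0,0,0,0,0,-1]]
  ]
}}

```text
time_s: 18.23
eef_pos: [559.3, 130.8, 118.1]
ee_rot: [0.959, -0.081, 0.269, 0.027]
wrist_force: [1.5, -11.0, 2.7]
opening: 29.7
grasp_force: 30.0
```

```bash
python3 st.py
```

```text
18.225 [ 0.186  0.09   2.033 -0.38   0.532  2.206] [  1.5 -11.    2.7] [559.3 130.8 118.1]
-10.629211547081617 222.349593592079 529.5892481405895
```

>>> {"op": "servo_tool", "data": {
  "rows": [
    [[0,0,0,6.1,-1.2,2,-1],[0,0,0,6.3,-1.3,1.4,-1],[0,0,0,6.4,-1.4,0.9,-1],[0,0,0,0,0,0,-1]]
  ]
}}

```text
time_s: 18.73
eef_pos: [574.8, 127.4, 119.4]
ee_rot: [0.96, -0.081, 0.266, 0.027]
wrist_force: [-5.0, -6.5, 1.6]
opening: 29.9
grasp_force: 30.0
```

```bash
python3 st.py
```

```text
18.725 [ 0.17   0.117  1.996 -0.354  0.544  2.169] [-5.  -6.5  1.6] [574.8 127.4 119.4]
-7.211036888198969 221.6507102290285 545.449191631854
```

>>> {"op": "servo_tool", "data": {
  "rows": [
    [[0,0,0,-6.4,1,-0.9,-1],[0,0,0,-6.3,0.9,-1.4,-1],[0,0,0,-6.1,0.9,-2,-1],[0,0,0,-6,1,-2.5,-1]]
  ]
}}

```text
time_s: 19.23
eef_pos: [554.2, 131.1, 116.3]
ee_rot: [0.959, -0.081, 0.27, 0.027]
wrist_force: [4.9, -10.6, 2.1]
opening: 30.1
grasp_force: 30.0
```

```bash
python3 st.py
```

```text
19.225 [ 0.188  0.083  2.046 -0.387  0.525  2.215] [  4.9 -10.6   2.1] [554.2 131.1 116.3]
-9.607002805937826 221.85612949015234 524.5847661453552
```

>>> {"op": "servo_tool", "data": {
  "rows": [
    [[0,0,0,-5.7,1,-3,-1],[0,0,0,-5.5,0.9,-3.5,-1],[0,0,0,-5.1,0.9,-4,-1],[0,0,0,-4.8,0.8,-4.5,-1],[0,0,0,-4.3,0.7,-4.8,-1],[0,0,0,0,0,0,-1]]
  ]
}}

```text
time_s: 19.98
eef_pos: [531.9, 136.6, 100.8]
ee_rot: [0.958, -0.08, 0.274, 0.025]
wrist_force: [-5.7, -8.9, 18.7]
opening: 30.1
grasp_force: 30.0
```

```bash
python3 st.py
```

```text
19.975 [ 0.212  0.074  2.103 -0.447  0.483  2.297] [-5.7 -8.9 18.7] [531.9 136.6 100.8]
-9.713582061088651 223.5447079352042 501.66397596037655
```

```bash
cat > pad.py <<'E'
from h import *
import sys
ref=cv2.imread('pics/s0.png'); n=6
fr=np.mean([np.asarray(grab_frame('side'),float) for _ in range(n)],0)[:,:,::-1]
cv2.imwrite(f'pics/{sys.argv[1]}.png',fr)
def trk(x0,y0,x1,y1,m=4):
    t=cv2.cvtColor(ref,cv2.COLOR_BGR2GRAY)[y0:y1,x0:x1].astype(np.float32)
    g=cv2.cvtColor(fr.clip(0,255).astype(np.uint8),cv2.COLOR_BGR2GRAY).astype(np.float32)
    W=np.float32([[1,0,x0],[0,1,y0]])
    cc,W=cv2.findTransformECC(t,g,W,cv2.MOTION_TRANSLATION,(3,200,1e-5),None,1)
    return np.round([W[0,2]-x0,W[1,2]-y0,cc],2)
print('farpad',trk(259,343,274,357),'stop',trk(256,325,288,348))
P=np.array([584.5,199,46]);by=np.array([.167,.986,0])
print('px/mm',(proj('side',P+by*45)-proj('side',P+by*35))/10, proj('side',P+by*40),proj('side',P))
E
python3 pad.py p1
python3 - <<'E'
import cv2,numpy as np
a=cv2.imread('pics/s0.png')[315:375,240:310];b=cv2.imread('pics/p1.png')[315:375,240:310]
cv2.imwrite('pics/c4.png',cv2.resize(np.hstack([a,b]),None,fx=5.5,fy=5.5,interpolation=cv2.INTER_CUBIC))
E
```

```text
farpad [-0.98  1.77  0.94] stop [0.18 0.   0.84]
px/mm [-0.17050249  0.36488182] [266.0356267  350.82680428] [272.62342453 336.72866582][ WARN:0@7.204] global loadsave.cpp:1063 imwrite_ Unsupported depth image for selected encoder is fallbacked to CV_8U.
```

View pics/c4.png

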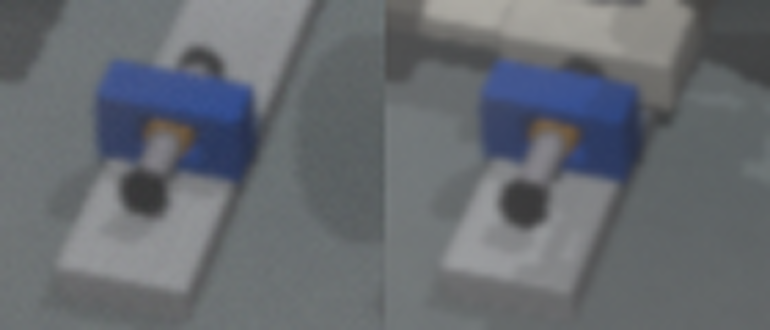

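Right panel vs left: the shuttle touches the near pad, and the rod's far pad moved from about (143,190) to (523−385,202), i.e. ≈5 mm of pad travel. That is about half way. Now I finish the locking stroke, easing the y-push.

>>> {"op": "servo_tool", "data": {
  "rows": [
    [[0,0,0,-2.5,-0.3,0,-1],[0,0,0,-2.5,-0.3,-0.5,-1],[0,0,0,-2.5,0,-1.5,-1],[0,0,0,-2.5,0,-2,-1],[0,0,0,0,0,0,-1]]
  ]
}}

```text
time_s: 20.9
eef_pos: [521.3, 136.9, 94.0]
ee_rot: [0.958, -0.08, 0.273, 0.024]
wrist_force: [11.1, -4.4, -3.4]
opening: 29.8
grasp_force: 30.0
```

```bash
python3 st.py
```

```text
20.9 [ 0.216  0.067  2.127 -0.458  0.468  2.315] [11.1 -4.4 -3.4] [521.3 136.9  94. ]
-2.447325973462676 222.00434141310635 491.14719925279826
```

>>> {"op": "servo_tool", "data": {
  "rows": [
    [[0,0,0,-1,0,-2.5,-1],[0,0,0,-1,0,-2.5,-1],[0,0,0,0,0,0,-1]]
  ]
}}

```text
time_s: 21.28
eef_pos: [517.4, 137.0, 88.7]
ee_rot: [0.959, -0.081, 0.272, 0.025]
wrist_force: [-0.7, -1.4, 4.8]
opening: 29.7
grasp_force: 30.0
```

```bash
python3 st.py; python3 pad.py p2 2>/dev/null
```

```text
21.275 [ 0.219  0.072  2.136 -0.47   0.46   2.331] [-0.7 -1.4  4.8] [517.4 137.   88.7]
-1.5344169978290156 221.53875061800943 487.30463617660047
farpad [-0.69  1.2   0.97] stop [0.13 0.05 0.87]
px/mm [-0.17050249  0.36488182] [266.0356267  350.82680428] [272.62342453 336.72866582]
```

Run:
```python
from h import *
fs=cv2.imread('pics/p2.png')
ft=np.mean([np.asarray(grab_frame('top'),float) for _ in range(4)],0)[:,:,::-1].astype(np.uint8)
cv2.imwrite('pics/t4.png',ft)
cv2.imwrite('pics/c5.png',np.hstack([cv2.resize(fs[255:360,230:370],(400,300),interpolation=cv2.INTER_CUBIC),cv2.resize(ft[180:270,220:340],(400,300),interpolation=cv2.INTER_CUBIC)]))
for c in('side','top'):
    grab_frame(c)
    for l in('lever_knob','shuttle_mid','lever_pivot'): print(c,l,[(np.round(x['xyz']).tolist(),round(x['conf'],2)) for x in spot_point(c,l)[:2]])
```

```text
side lever_knob [([520.0, 136.0, 103.0], 0.48), ([561.0, 46.0, -1.0], 0.33)]
side shuttle_mid [([575.0, 128.0, 60.0], 0.68), ([682.0, 104.0, 72.0], 0.4)]
side lever_pivot [([570.0, 129.0, 52.0], 0.72)]
top lever_knob [([520.0, 134.0, 104.0], 0.44)]
top shuttle_mid []
top lever_pivot [([588.0, 40.0, 221.0], 0.26)]
```

View pics/c5.png

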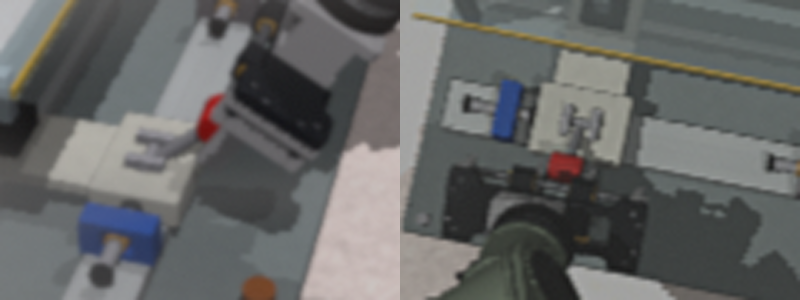

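The knob is at about (212,120) left and (565,165) right, sitting about 14 mm above the TCP. The grip is off-centre, so the lever may be short of locked and the pad is now only about 3.4 mm in. I'll release partly, look, and regrasp on centre.

>>> {"op": "servo_tool", "data": {
  "rows": [
    [[0,0,0,0,0,0,0.1],[0,0,0,0,0,0,0.1],[0,0,0,0,0,0,0.1],[0,0,0,0,0,0,0.1]]
  ]
}}

```text
time_s: 22.68
eef_pos: [515.9, 137.2, 86.7]
ee_rot: [0.959, -0.081, 0.269, 0.025]
wrist_force: [0.3, 0.9, -0.2]
opening: 51.2
grasp_force: 0.0
```

```bash
python3 st.py; python3 pad.py p3 2>/dev/null
cat > knob.py <<'E'
from h import *
def red(c):
    f=np.mean([np.asarray(grab_frame(c),float) for _ in range(3)],0).astype(np.uint8); h=cv2.cvtColor(f,cv2.COLOR_RGB2HSV)
    m=cv2.inRange(h,(0,140,60),(7,255,255))|cv2.inRange(h,(172,140,60),(180,255,255)); b=np.zeros_like(m); b[190:300,250:380]=m[190:300,250:380]
    n,_,s,ce=cv2.connectedComponentsWithStats(b); k=1+np.argmax(s[1:,4]); return ce[k],s[k]
a,s1=red('side');b,s2=red('top');print(a,s1,b,s2)
X,e=tri('side',a,'top',b);print('knob',X.round(1),e.round(1),'base x',X@[.986,-.167,0],'s',X@[.167,.986,0])
E
python3 knob.py
```

```text
22.675 [ 0.22   0.075  2.137 -0.467  0.461  2.33 ] [ 0.3  0.9 -0.2] [515.9 137.2  86.7]
0.9501336731976006 221.41134611020038 485.79416099703576
farpad [-0.69  1.2   0.97] stop [0.13 0.04 0.87]
px/mm [-0.17050249  0.36488182] [266.0356267  350.82680428] [272.62342453 336.72866582]
[302.925 294.6  ] [300 289   8  11  40] [269.40384615 229.26923077] [265 226  10   8  52]
knob [525.4 134.3 106.5] 6.7 base x 495.6140889236214 s 220.13703683078722
```

Still clamped with the fingers open. Before deciding whether to redo the press, I check whether the shuttle really moved between the two pictures.

```bash
python3 - <<'E' 2>/dev/null
from h import *
I={k:cv2.cvtColor(cv2.imread(f'pics/{k}.png'),cv2.COLOR_BGR2GRAY).astype(np.float32) for k in('s0','p1','p2','p3')}
def trk(a,b,x0,y0,x1,y1):
    W=np.float32([[1,0,x0],[0,1,y0]]); cc,W=cv2.findTransformECC(I[a][y0:y1,x0:x1],I[b],W,cv2.MOTION_TRANSLATION,(3,300,1e-6),None,1)
    return np.round([W[0,2]-x0,W[1,2]-y0,cc],2)
def cen(k,x0,y0,x1,y1):
    p=I[k][y0:y1,x0:x1]; w=np.clip(np.percentile(p,60)-20-p,0,None); Y,X=np.mgrid[y0:y1,x0:x1]; return np.round([(w*X).sum()/w.sum(),(w*Y).sum()/w.sum()],2)
print('shuttle p1->p2',trk('p1','p2',262,300,300,322),'ears',trk('p1','p2',272,296,292,315))
for b in('p1','p2','p3'):
    print(b,'far',trk('s0',b,259,343,274,357),trk('s0',b,261,345,271,355),'stop',trk('s0',b,256,325,288,348),'dark cen',cen(b,258,342,275,362))
print('s0',cen('s0',258,342,275,362))
print('p1p2 far',trk('p1','p2',257,343,274,360), 'stop',trk('p1','p2',256,325,288,342))
print(proj('side',[574,128,58]))
E
```

```text
shuttle p1->p2 [ 0.84 -0.34  0.87] ears [ 0.23 -0.29  0.9 ]
p1 far [-0.98  1.77  0.93] [-0.96  2.07  0.98] stop [ 0.18 -0.02  0.84] dark cen [265.68 348.92]
p2 far [-0.69  1.19  0.97] [-0.66  1.47  0.98] stop [0.13 0.05 0.87] dark cen [265.86 348.45]
p3 far [-0.67  1.2   0.97] [-0.64  1.45  0.99] stop [0.15 0.05 0.87] dark cen [265.87 348.47]
s0 [266.24 347.48]
p1p2 far [ 0.2  -0.39  0.98] stop [ 0.01 -0.26  0.98]
[282.51777955 309.37319662]
```

The shuttle did move back about 1.3 mm before the cam bit. It has held since, with the pad about 4 mm in (≈8 N), so it is about half way and stable with the fingers open. Next I regrasp the knob on centre and seat the lever against its end.

>>> {"op": "servo_tool", "data": {
  "rows": [
    [[0,0,0,1,0,4,0.1],[0,0,0,1,-0.2,4,0.1],[0,0,0,1,-0.3,4,0.1],[0,0,0,0.5,0,1.5,-0.2],[0,0,0,0,0,0,-0.5],[0,0,0,0,0,0,-1],[0,0,0,0,0,0,-1],[0,0,0,0,0,0,-1]]
  ],
  "squeeze": 30
}}

```text
time_s: 24.28
eef_pos: [519.7, 136.6, 100.6]
ee_rot: [0.959, -0.081, 0.27, 0.025]
wrist_force: [-1.9, -1.5, 1.4]
opening: 29.5
grasp_force: 30.0
```

```bash
python3 st.py
```

```text
24.275 [ 0.216  0.051  2.123 -0.434  0.493  2.29 ] [-1.9 -1.5  1.4] [519.7 136.6 100.6]
-1.7577298623568296 221.50763856008294 489.6535071989739
```

Now press the lever along its tangent (base −x, down).

>>> {"op": "servo_tool", "data": {
  "rows": [
    [[0,0,0,-1.3,0.2,-1.5,-1],[0,0,0,-1.3,0.2,-1.5,-1],[0,0,0,0,0,0,-1]]
  ]
}}

```text
time_s: 24.65
eef_pos: [519.2, 136.8, 100.0]
ee_rot: [0.959, -0.08, 0.272, 0.025]
wrist_force: [-4.1, -3.5, 11.7]
opening: 30.2
grasp_force: 30.0
```

>>> {"op": "servo_tool", "data": {
  "rows": [
    [[0,0,0,-1.3,0.2,-1.5,-1],[0,0,0,-1.3,0.2,-1.5,-1],[0,0,0,0,0,0,-1]]
  ]
}}

```text
time_s: 25.02
eef_pos: [518.5, 137.1, 99.2]
ee_rot: [0.958, -0.08, 0.274, 0.025]
wrist_force: [-6.3, -6.8, 16.2]
opening: 29.4
grasp_force: 30.0
```

```bash
python3 st.py; python3 pad.py p4 2>/dev/null;python3 knob.py
```

```text
25.025 [ 0.22   0.051  2.131 -0.455  0.479  2.313] [-6.3 -6.8 16.2] [518.5 137.1  99.2]
-7.706460953337143 221.79567512486707 488.3663989623004
farpad [-0.68  1.22  0.97] stop [0.14 0.04 0.87]
px/mm [-0.17050249  0.36488182] [266.0356267  350.82680428] [272.62342453 336.72866582]
[302.55 295.9 ] [300 293   6   7  20] [269.1025641  228.87179487] [265 227  10   5  39]
knob [526.6 135.5 104.1] 5.7 base x 496.58171583046993 s 221.49747441315978
```

>>> {"op": "servo_tool", "data": {
  "rows": [
    [[0,0,0,-2,0,0,-1],[0,0,0,-2,0,-0.5,-1],[0,0,0,-2,0,-0.5,-1],[0,0,0,0,0,0,-1]]
  ]
}}

```text
time_s: 26.12
eef_pos: [515.1, 137.2, 97.3]
ee_rot: [0.958, -0.08, 0.275, 0.024]
wrist_force: [20.8, -6.7, -11.9]
opening: 29.9
grasp_force: 30.0
```

```bash
python3 st.py
```

```text
26.125 [ 0.221  0.047  2.142 -0.462  0.471  2.322] [ 20.8  -6.7 -11.9] [515.1 137.2  97.3]
-3.176408510458568 221.342871447525 484.94564521263845
```

>>> {"op": "servo_tool", "data": {
  "rows": [
    [[0,0,0,0,-0.3,-2,-1],[0,0,0,-0.5,-0.3,-2,-1],[0,0,0,-1,0,-2.5,-1],[0,0,0,0,0,0,-1]]
  ]
}}

```text
time_s: 26.62
eef_pos: [513.9, 137.4, 94.8]
ee_rot: [0.957, -0.08, 0.277, 0.024]
wrist_force: [-11.8, -5.2, 34.3]
opening: 29.9
grasp_force: 30.0
```

```bash
python3 st.py
```

```text
26.625 [ 0.223  0.05   2.148 -0.477  0.461  2.339] [-11.8  -5.2  34.3] [513.9 137.4  94.8]
-7.072450061393851 221.25845041256463 483.7885633559769
```

The lever meets about 20 N along its tangent without yielding, so it is at its end stop. Relax, open, look.

>>> {"op": "servo_tool", "data": {
  "rows": [
    [[0,0,0,1,0,4,-1],[0,0,0,0.5,0,3,-1],[0,0,0,0,0,0,0.1],[0,0,0,0,0,0,0.3],[0,0,0,0,0,0,0.3],[0,0,0,0,0,0,0.3]]
  ]
}}

```text
time_s: 27.38
eef_pos: [508.3, 137.1, 94.0]
ee_rot: [0.959, -0.08, 0.27, 0.025]
wrist_force: [-0.3, -0.0, 0.5]
opening: 60.5
grasp_force: 0.0
```

>>> {"op": "servo_tool", "data": {
  "rows": [
    [[0,0,0,-6,1,9,0.3],[0,0,0,-9,1.5,14,0.3],[0,0,0,-12,2,20,0.3],[0,0,0,-12,2,20,0.3],[0,0,0,-12,2,20,0.3],[0,0,0,-12,2,20,0.3],[0,0,0,-10,0,20,0.3],[0,0,0,0,0,0,0.3]]
  ]
}}

```text
time_s: 28.38
eef_pos: [436.2, 148.2, 219.7]
ee_rot: [0.959, -0.08, 0.272, 0.023]
wrist_force: [-0.3, 0.6, -0.6]
opening: 61.4
grasp_force: 0.0
```

```bash
python3 st.py; python3 pad.py p5 2>/dev/null;python3 knob.py
python3 - <<'E'
from h import *
for c in('side','top'):
    f=snap(c,c+'6')
    for l in('lever_knob','lever_pivot','shuttle_mid','vial','cell','standard_weight'): print(c,l,[(np.round(x['xyz']).tolist(),round(x['conf'],2)) for x in spot_point(c,l)[:1]])
a=cv2.imread('pics/side6.png')[225:375,190:370];b=cv2.imread('pics/top6.png')[160:280,215:359]
cv2.imwrite('pics/c6.png',np.hstack([cv2.resize(a,(400,333),interpolation=cv2.INTER_CUBIC),cv2.resize(b,(400,333),interpolation=cv2.INTER_CUBIC)]))
E
```

```text
28.375 [ 0.31  -0.334  2.162 -0.332  0.84   2.211] [-0.3  0.6 -0.6] [436.2 148.2 219.7]
0.5603797619884094 218.94024010428424 405.37814611644455
farpad [-0.49  0.76  0.98] stop [ 0.03 -0.03  0.9 ]
px/mm [-0.17050249  0.36488182] [266.0356267  350.82680428] [272.62342453 336.72866582]
[308.28205128 294.7008547 ] [301 289  14  11 117] [269.44285714 231.04285714] [265 227  10   9  70]
knob [516.9 133.9 107.3] 1.3 base x 487.3022961522748 s 218.3785935502754
side lever_knob [([517.0, 134.0, 99.0], 0.85)]
side lever_pivot [([571.0, 126.0, 52.0], 0.91)]
side shuttle_mid [([574.0, 128.0, 63.0], 0.76)]
side vial [([480.0, 241.0, 11.0], 0.53)]
side cell [([684.0, 105.0, 69.0], 0.58)]
side standard_weight []
top lever_knob [([521.0, 133.0, 100.0], 0.47)]
top lever_pivot [([572.0, 129.0, 48.0], 0.87)]
top shuttle_mid [([571.0, 127.0, 61.0], 0.76)]
top vial [([483.0, 242.0, 12.0], 0.52)]
top cell []
top standard_weight [([417.0, -129.0, 13.0], 0.53)]
```

View pics/c6.png

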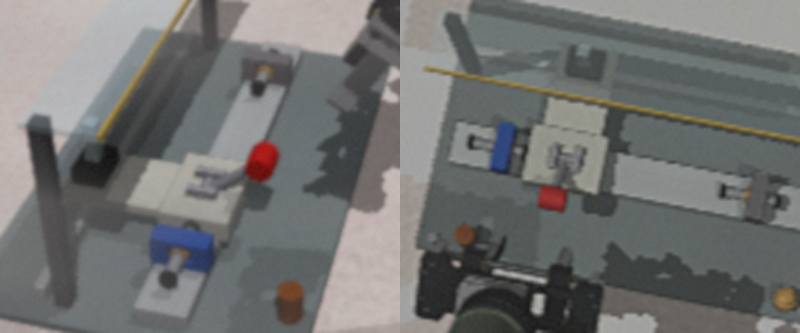

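The lever is visibly locked, the arm is clear and the bystanders are unmoved. But the pad reading dropped (2.3 mm), so I check whether that is real or just lighting, using shuttle features and elapsed time.

```bash
python3 pad.py p6 2>/dev/null; python3 knob.py; python3 - <<'E' 2>/dev/null
from h import *
I={}
for k in('s0','p1','p2','p4','p5','p6'):
    g=cv2.GaussianBlur(cv2.cvtColor(cv2.imread(f'pics/{k}.png'),cv2.COLOR_BGR2GRAY).astype(np.float32),(0,0),0.8)
    I[k]=cv2.magnitude(cv2.Sobel(g,5,1,0),cv2.Sobel(g,5,0,1))
def trk(a,b,x0,y0,x1,y1):
    W=np.float32([[1,0,x0],[0,1,y0]])
    try: cc,W=cv2.findTransformECC(I[a][y0:y1,x0:x1],I[b],W,cv2.MOTION_TRANSLATION,(3,300,1e-6),None,1)
    except cv2.error: return 'x'
    return np.round([W[0,2]-x0,W[1,2]-y0,cc],2)
for b in('p1','p2','p4','p5','p6'): print(b,'far',trk('s0',b,258,342,275,358),'stop',trk('s0',b,256,325,288,346))
for a,b in(('p4','p5'),('p2','p4'),('p1','p4'),('p5','p6')): print(a,b,'ears',trk(a,b,270,296,294,316),'far',trk(a,b,257,343,274,360),'block',trk(a,b,262,312,300,330),'stop',trk(a,b,256,325,288,346))
E
```

```text
farpad [-0.49  0.77  0.99] stop [ 0.03 -0.04  0.9 ]
px/mm [-0.17050249  0.36488182] [266.0356267  350.82680428] [272.62342453 336.72866582]
[308.28205128 294.7008547 ] [301 289  14  11 117] [269.44285714 231.04285714] [265 227  10   9  70]
knob [516.9 133.9 107.3] 1.3 base x 487.3022961522748 s 218.3785935502754
p1 far [-1.15  1.73  0.89] stop [0.06 0.02 0.78]
p2 far [-0.7   1.21  0.94] stop [-0.07  0.15  0.77]
p4 far [-0.7   1.2   0.94] stop [-0.06  0.15  0.76]
p5 far [-0.48  0.71  0.97] stop [-0.09  0.12  0.8 ]
p6 far [-0.47  0.69  0.96] stop [-0.11  0.1   0.8 ]
p4 p5 ears [ 0.23 -0.35  0.97] far [ 0.21 -0.43  0.98] block [ 0.29 -0.43  0.96] stop [ 0.02 -0.24  0.98]
p2 p4 ears [0.12 0.09 0.99] far [-0.01  0.01  1.  ] block [-0.17 -0.02  0.99] stop [-0.02  0.01  1.  ]
p1 p4 ears [-0.27 -0.18  0.52] far [ 0.37 -0.4   0.97] block [ 0.55 -0.59  0.84] stop [ 0.05 -0.22  0.97]
p5 p6 ears [-0.01  0.    1.  ] far [0.01 0.01 1.  ] block [-0.01  0.01  1.  ] stop [ 0.01 -0.    1.  ]
```

The slip is real. My −x moves with dy=0 carried the commanded position back along the rail and dragged the shuttle; the clamp itself holds. I'll redo the press, now always pairing dy = −0.17·dx so the rail position stays fixed. Regrasp on centre first.

>>> {"op": "servo_tool", "data": {
  "rows": [
    [[0,0,0,16,-2,-17,0.3],[0,0,0,16,-2.5,-18,0.3],[0,0,0,13,-2.2,-21,0.3],[0,0,0,13,-2.2,-21,0.3],[0,0,0,13,-2.2,-21,0.3],[0,0,0,13,-2.2,-22,0.3],[0,0,0,0,0,0,0.3]]
  ]
}}

```text
time_s: 31.15
eef_pos: [518.7, 133.5, 95.2]
ee_rot: [0.96, -0.081, 0.268, 0.025]
wrist_force: [-0.9, -0.4, -0.2]
opening: 61.4
grasp_force: 0.0
```

```bash
python3 st.py
```

```text
31.15 [ 0.209  0.059  2.128 -0.436  0.482  2.287] [-0.9 -0.4 -0.2] [518.7 133.5  95.2]
-0.5822249802859529 218.28391273367563 489.1790894684648
```

>>> {"op": "servo_tool", "data": {
  "rows": [
    [[0,0,0,1,1.2,4.5,0.1],[0,0,0,0,0,0,-0.3],[0,0,0,0,0,0,-1],[0,0,0,0,0,0,-1],[0,0,0,0,0,0,-1],[0,0,0,0,0,0,-1]]
  ],
  "squeeze": 40
}}

```text
time_s: 31.9
eef_pos: [520.8, 135.3, 102.5]
ee_rot: [0.959, -0.081, 0.27, 0.025]
wrist_force: [-4.6, -0.4, 6.6]
opening: 29.7
grasp_force: 40.0
```

```bash
python3 st.py
```

```text
31.9 [ 0.212  0.048  2.122 -0.428  0.495  2.281] [-4.6 -0.4  6.6] [520.8 135.3 102.5]
-1.1936698733010929 220.3751201202619 490.90674317985633
```

>>> {"op": "servo_tool", "data": {
  "rows": [
    [[0,0,0,4.3,-0.7,4.8,-1],[0,0,0,4.8,-0.8,4.5,-1],[0,0,0,5.1,-0.9,4,-1],[0,0,0,5.5,-0.9,3.5,-1],[0,0,0,5.7,-1,3,-1],[0,0,0,6,-1,2.5,-1],[0,0,0,6.1,-1,2,-1],[0,0,0,6.3,-1.1,1.4,-1],[0,0,0,6.4,-1.1,0.9,-1],[0,0,0,6.4,-1.1,0.3,-1]]
  ]
}}

```text
time_s: 33.15
eef_pos: [575.6, 124.6, 127.3]
ee_rot: [0.96, -0.081, 0.267, 0.026]
wrist_force: [-5.7, -1.4, 0.9]
opening: 29.7
grasp_force: 40.0
```

>>> {"op": "servo_tool", "data": {
  "rows": [
    [[0,0,0,6.4,-1.1,-0.3,-1],[0,0,0,0,0,0,-1]]
  ]
}}

```text
time_s: 33.4
eef_pos: [583.1, 123.3, 127.7]
ee_rot: [0.96, -0.081, 0.269, 0.026]
wrist_force: [-3.1, -3.2, -1.4]
opening: 29.2
grasp_force: 40.0
```

```bash
python3 st.py
```

```text
33.4 [ 0.157  0.113  1.981 -0.334  0.551  2.137] [-3.1 -3.2 -1.4] [583.1 123.3 127.7]
-3.705959158116482 218.98424903913764 554.3839626047425
```

>>> {"op": "servo_tool", "data": {
  "rows": [
    [[0,0,0,0.2,1,0,-1],[0,0,0,0.2,1,0,-1],[0,0,0,0.2,1,0,-1],[0,0,0,0,0,0,-1]]
  ]
}}

```text
time_s: 33.9
eef_pos: [583.4, 125.5, 127.7]
ee_rot: [0.96, -0.081, 0.268, 0.027]
wrist_force: [-4.6, -8.1, -0.2]
opening: 29.5
grasp_force: 40.0
```

```bash
python3 st.py;python3 pad.py p7 2>/dev/null
```

```text
33.9 [ 0.163  0.116  1.978 -0.341  0.555  2.147] [-4.6 -8.1 -0.2] [583.4 125.5 127.7]
-8.753192613026183 221.21403633983817 554.263963349092
farpad [-0.57  0.89  0.94] stop [ 0.04 -0.19  0.9 ]
px/mm [-0.17050249  0.36488182] [266.0356267  350.82680428] [272.62342453 336.72866582]
```

>>> {"op": "servo_tool", "data": {
  "rows": [
    [[0,0,0,0.2,0.8,0,-1],[0,0,0,0.2,0.9,0,-1],[0,0,0,0,0,0,-1]]
  ]
}}

```text
time_s: 34.58
eef_pos: [583.6, 126.6, 127.7]
ee_rot: [0.96, -0.081, 0.268, 0.027]
wrist_force: [-4.8, -9.6, 1.7]
opening: 29.4
grasp_force: 40.0
```

```bash
python3 st.py;python3 pad.py p8 2>/dev/null
```

```text
34.575 [ 0.166  0.117  1.976 -0.345  0.557  2.153] [-4.8 -9.6  1.7] [583.6 126.6 127.7]
-10.275023118792816 222.3287571516445 554.2843496524698
farpad [-0.68  1.17  0.93] stop [ 0.04 -0.15  0.89]
px/mm [-0.17050249  0.36488182] [266.0356267  350.82680428] [272.62342453 336.72866582]
```

>>> {"op": "servo_tool", "data": {
  "rows": [
    [[0,0,0,-6.4,1.1,0.3,-1],[0,0,0,-6.4,1.1,-0.3,-1],[0,0,0,-6.4,1.1,-0.9,-1],[0,0,0,-6.3,1.05,-1.4,-1],[0,0,0,-6.1,1,-2,-1]]
  ]
}}

```text
time_s: 35.5
eef_pos: [555.0, 131.8, 125.1]
ee_rot: [0.959, -0.08, 0.271, 0.027]
wrist_force: [4.0, -11.9, -4.8]
opening: 29.5
grasp_force: 40.0
```

```bash
python3 st.py
```

```text
35.5 [ 0.19   0.069  2.04  -0.378  0.544  2.204] [  4.  -11.9  -4.8] [555.  131.8 125.1]
-11.112284793822978 222.65294138336463 525.2666295316884
```

>>> {"op": "servo_tool", "data": {
  "rows": [
    [[0,0,0,-6,1,-3,-1],[0,0,0,-5.7,0.95,-3.5,-1],[0,0,0,-5.5,0.9,-4,-1],[0,0,0,-5.1,0.85,-4.5,-1],[0,0,0,-4.8,0.8,-4.5,-1],[0,0,0,-4.3,0.7,-5,-1],[0,0,0,0,0,0,-1]]
  ]
}}

```text
time_s: 36.38
eef_pos: [528.5, 138.7, 107.1]
ee_rot: [0.957, -0.08, 0.277, 0.025]
wrist_force: [-4.9, -12.8, 18.4]
opening: 29.9
grasp_force: 40.0
```

```bash
python3 st.py;python3 pad.py p9 2>/dev/null
```

```text
36.375 [ 0.22   0.055  2.109 -0.449  0.492  2.303] [ -4.9 -12.8  18.4] [528.5 138.7 107.1]
-13.443337780054492 225.06606276072398 497.9604757510531
farpad [-1.29  2.35  0.93] stop [ 0.17 -0.01  0.83]
px/mm [-0.17050249  0.36488182] [266.0356267  350.82680428] [272.62342453 336.72866582]
```

Pad now about 6.8 mm in (13 N): the arm gives in +y while it loads the lever. I ease the rail position back while finishing the stroke.

>>> {"op": "servo_tool", "data": {
  "rows": [
    [[0,0,0,-2.5,-0.2,0,-1],[0,0,0,-2.5,-0.2,-0.5,-1],[0,0,0,-2.5,0,-1.5,-1],[0,0,0,-2.5,0,-2,-1],[0,0,0,0,0,0,-1]]
  ]
}}

```text
time_s: 37.3
eef_pos: [520.7, 139.2, 102.2]
ee_rot: [0.957, -0.08, 0.278, 0.023]
wrist_force: [19.2, -10.1, -7.2]
opening: 29.5
grasp_force: 40.0
```

```bash
python3 st.py;python3 pad.py p10 2>/dev/null
```

```text
37.3 [ 0.224  0.049  2.13  -0.462  0.476  2.322] [ 19.2 -10.1  -7.2] [520.7 139.2 102.2]
-6.760917533168048 224.24518952221743 490.18711415871024
farpad [-1.22  2.2   0.94] stop [0.19 0.02 0.83]
px/mm [-0.17050249  0.36488182] [266.0356267  350.82680428] [272.62342453 336.72866582]
```

Still too deep (≈6.5 mm). The lock stroke is repeatable and adds about 2.2 mm, so I reverse it exactly, back off 2.1 mm along the rail with the lever free, and repeat it.

>>> {"op": "servo_tool", "data": {
  "rows": [
    [[0,0,0,5,0.2,2,-1],[0,0,0,5,0.2,2,-1],[0,0,0,9.1,-1.5,9.5,-1],[0,0,0,10.6,-1.75,8.5,-1],[0,0,0,11.7,-1.95,6.5,-1],[0,0,0,6,-1.4,2,-1],[0,0,0,6.2,-1.45,1.4,-1],[0,0,0,6.3,-1.5,0.9,-1],[0,0,0,6.3,-1.5,0.3,-1],[0,0,0,6.3,-1.5,-0.3,-1]]
  ]
}}

```text
time_s: 38.85
eef_pos: [583.0, 125.6, 127.6]
ee_rot: [0.96, -0.081, 0.268, 0.026]
wrist_force: [-5.9, -4.2, 2.7]
opening: 29.7
grasp_force: 40.0
```

>>> {"op": "servo_tool", "data": {
  "rows": [
    [[0,0,0,0,0,0,-1]]
  ]
}}

```text
time_s: 38.98
eef_pos: [583.5, 125.6, 127.7]
ee_rot: [0.96, -0.081, 0.268, 0.026]
wrist_force: [-3.6, -6.1, -0.3]
opening: 29.7
grasp_force: 40.0
```

```bash
python3 st.py
```

```text
38.975 [ 0.162  0.116  1.978 -0.34   0.554  2.146] [-3.6 -6.1 -0.3] [583.5 125.6 127.7]
-6.642879199075186 221.24409515172627 554.3771194739404
```

>>> {"op": "servo_tool", "data": {
  "rows": [
    [[0,0,0,-0.1,-0.6,0,-1],[0,0,0,-0.1,-0.6,0,-1]]
  ]
}}

```text
time_s: 39.22
eef_pos: [583.2, 124.9, 127.7]
ee_rot: [0.959, -0.081, 0.269, 0.026]
wrist_force: [-2.8, -4.2, 0.2]
opening: 29.4
grasp_force: 40.0
```

>>> {"op": "servo_tool", "data": {
  "rows": [
    [[0,0,0,-6.4,1.1,0.3,-1],[0,0,0,-6.4,1.1,-0.3,-1],[0,0,0,-6.4,1.1,-0.9,-1],[0,0,0,-6.3,1.05,-1.4,-1],[0,0,0,-6.1,1,-2,-1]]
  ]
}}

```text
time_s: 39.85
eef_pos: [554.2, 129.7, 125.2]
ee_rot: [0.959, -0.08, 0.272, 0.026]
wrist_force: [8.9, -12.5, -7.4]
opening: 29.3
grasp_force: 40.0
```

```bash
python3 st.py
```

```text
39.85 [ 0.184  0.064  2.044 -0.371  0.54   2.193] [  8.9 -12.5  -7.4] [554.2 129.7 125.2]
-10.812672952198906 220.44069665986788 524.7907046571698
```

>>> {"op": "servo_tool", "data": {
  "rows": [
    [[0,0,0,-6,1,-3,-1],[0,0,0,-5.7,0.95,-3.5,-1],[0,0,0,-5.5,0.9,-4,-1],[0,0,0,-5.1,0.85,-4.5,-1],[0,0,0,-4.8,0.8,-4.5,-1],[0,0,0,-4.3,0.7,-5,-1],[0,0,0,0,0,0,-1]]
  ]
}}

```text
time_s: 40.72
eef_pos: [529.4, 136.9, 108.6]
ee_rot: [0.957, -0.08, 0.279, 0.024]
wrist_force: [-2.6, -10.6, 17.7]
opening: 29.9
grasp_force: 40.0
```

```bash
python3 st.py;python3 pad.py p11 2>/dev/null
```

```text
40.725 [ 0.213  0.05   2.112 -0.442  0.486  2.291] [ -2.6 -10.6  17.7] [529.4 136.9 108.6]
-10.866495183011262 223.39899702359352 499.08556389048795
farpad [-0.96  1.76  0.94] stop [0.15 0.02 0.84]
px/mm [-0.17050249  0.36488182] [266.0356267  350.82680428] [272.62342453 336.72866582]
```

>>> {"op": "servo_tool", "data": {
  "rows": [
    [[0,0,0,-2.5,0,0,-1],[0,0,0,-2.5,0,-0.5,-1],[0,0,0,-2.5,0.1,-1.5,-1],[0,0,0,-2.5,0.1,-2.5,-1],[0,0,0,0,0,0,-1]]
  ]
}}

```text
time_s: 41.65
eef_pos: [520.4, 137.8, 102.5]
ee_rot: [0.957, -0.08, 0.279, 0.022]
wrist_force: [17.1, -9.0, -5.6]
opening: 29.6
grasp_force: 40.0
```

```bash
python3 st.py;python3 pad.py p12 2>/dev/null
```

```text
41.65 [ 0.219  0.045  2.134 -0.457  0.471  2.314] [17.1 -9.  -5.6] [520.4 137.8 102.5]
-6.041137184717449 222.73270695096815 490.07225410536756
farpad [-0.91  1.61  0.96] stop [0.13 0.03 0.85]
px/mm [-0.17050249  0.36488182] [266.0356267  350.82680428] [272.62342453 336.72866582]
```

Pad is now ≈4.6 mm in. Seat the lever at its end with the rail position held, then open straight away.

>>> {"op": "servo_tool", "data": {
  "rows": [
    [[0,0,0,-0.5,0.1,-2,-1],[0,0,0,-1,0.2,-2,-1],[0,0,0,-1,0.2,-2,-1],[0,0,0,0,0,0,-1]]
  ]
}}

```text
time_s: 42.45
eef_pos: [520.3, 138.0, 102.0]
ee_rot: [0.956, -0.08, 0.283, 0.023]
wrist_force: [-8.0, -12.4, 32.9]
opening: 30.1
grasp_force: 40.0
```

```bash
python3 st.py;python3 pad.py p13 2>/dev/null
```

```text
42.45 [ 0.222  0.046  2.138 -0.476  0.463  2.334] [ -8.  -12.4  32.9] [520.3 138.  102. ]
-13.549251068750353 223.00084449241754 489.9683187291201
farpad [-0.93  1.68  0.96] stop [0.13 0.06 0.85]
px/mm [-0.17050249  0.36488182] [266.0356267  350.82680428] [272.62342453 336.72866582]
```

>>> {"op": "servo_tool", "data": {
  "rows": [
    [[0,0,0,0.3,0,3.5,-1],[0,0,0,0,0,0,0.1],[0,0,0,0,0,0,0.3],[0,0,0,0,0,0,0.3],[0,0,0,0,0,0,0.3]]
  ]
}}

```text
time_s: 43.38
eef_pos: [508.3, 137.7, 92.1]
ee_rot: [0.959, -0.08, 0.269, 0.024]
wrist_force: [0.6, 0.2, 0.7]
opening: 60.5
grasp_force: 0.0
```

```bash
python3 st.py;python3 pad.py p14 2>/dev/null
```

```text
43.375 [ 0.225  0.049  2.15  -0.46   0.474  2.324] [0.6 0.2 0.7] [508.3 137.7  92.1]
0.340546676721356 220.6643262957884 478.18574727130726
farpad [-0.69  1.19  0.97] stop [0.1  0.03 0.87]
px/mm [-0.17050249  0.36488182] [266.0356267  350.82680428] [272.62342453 336.72866582]
```

The far-pad reading settles at about 3.5 mm with the wide patch. The tight patch and the force data read 10–20 % higher, so about 4 mm or 8 N: about half way, locked and held with the fingers open. Withdraw and verify.

>>> {"op": "servo_tool", "data": {
  "rows": [
    [[0,0,0,-6,1,9,0.3],[0,0,0,-9,1.5,14,0.3],[0,0,0,-12,2,20,0.3],[0,0,0,-12,2,20,0.3],[0,0,0,-12,2,20,0.3],[0,0,0,-12,2,20,0.3],[0,0,0,-10,0,20,0.3],[0,0,0,0,0,0,0.3]]
  ]
}}

```text
time_s: 44.68
eef_pos: [436.4, 148.5, 218.0]
ee_rot: [0.959, -0.081, 0.272, 0.023]
wrist_force: [0.2, 0.4, 0.0]
opening: 61.1
grasp_force: 0.0
```

```bash
python3 st.py; python3 pad.py p15 2>/dev/null; python3 knob.py; python3 - <<'E' 2>/dev/null
from h import *
I={k:cv2.cvtColor(cv2.imread(f'pics/{k}.png'),cv2.COLOR_BGR2GRAY).astype(np.float32) for k in('s0','p5','p14','p15')}
def trk(a,b,x0,y0,x1,y1):
    W=np.float32([[1,0,x0],[0,1,y0]]); cc,W=cv2.findTransformECC(I[a][y0:y1,x0:x1],I[b],W,cv2.MOTION_TRANSLATION,(3,300,1e-6),None,1)
    return np.array([W[0,2]-x0,W[1,2]-y0])
for k in('p5','p14','p15'):
    st=trk('s0',k,256,325,288,348)
    for bx in((259,343,274,357),(261,345,271,355),(262,346,270,354)):
        d=trk('s0',k,*bx)-st; print(k,bx,round(float(d@[-.1705,.3649]/.1622),2))
for c in('side','top'):
    grab_frame(c)
    for l in('lever_knob','vial','cell','standard_weight'): print(c,l,[(np.round(x['xyz']).tolist(),round(x['conf'],2)) for x in spot_point(c,l)[:1]])
E
```

```text
44.675 [ 0.311 -0.33   2.163 -0.334  0.836  2.215] [0.2 0.4 0. ] [436.4 148.5 218. ]
0.415033619980002 219.32619443654673 405.48493886298263
farpad [-0.66  1.2   0.97] stop [0.06 0.01 0.88]
px/mm [-0.17050249  0.36488182] [266.0356267  350.82680428] [272.62342453 336.72866582]
[307.51666667 294.66666667] [300 289  15  11 120] [269.23529412 230.63235294] [265 227  10   9  68]
knob [518.3 134.6 107.8] 1.6 base x 488.53426984765616 s 219.2494890192031
p5 (259, 343, 274, 357) 2.36
p5 (261, 345, 271, 355) 2.83
p5 (262, 346, 270, 354) 2.81
p14 (259, 343, 274, 357) 3.45
p14 (261, 345, 271, 355) 4.05
p14 (262, 346, 270, 354) 3.96
p15 (259, 343, 274, 357) 3.45
p15 (261, 345, 271, 355) 3.96
p15 (262, 346, 270, 354) 3.94
side lever_knob [([520.0, 136.0, 98.0], 0.51)]
side vial [([479.0, 241.0, 10.0], 0.7)]
side cell [([685.0, 105.0, 73.0], 0.45)]
side standard_weight []
top lever_knob [([580.0, -460.0, -3.0], 0.44)]
top vial [([585.0, 198.0, 30.0], 0.58)]
top cell []
top standard_weight [([420.0, -133.0, 11.0], 0.53)]
```

Pad about 4.0 mm in (≈8 N) and unchanged after withdrawal, lever locked (knob z ≈ 98–100, base x ≈ 489), vial and weight in place. Hand in.

```bash
python3 -c "
from workcell import *
print(hand_in())"
```

```text
the job is handed in; nothing more can be done
None
```

I handed in the job at about 46 s of the 61 s allowed: the lever is locked, the shuttle is clamped with the blue pad about 4 mm in (≈8 N of the 9 N asked, unchanged after letting go), and the gripper is empty and clear; it took three lock strokes, with the pad about 6.5–7 mm in at one point.

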